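Pack the circus wagons into their transport tray

ROBOT

A 7-joint arm with a two-finger parallel gripper is mounted at the origin on the work surface. World frame = base frame: x ahead of the robot, y to its left, z up, the work surface at z = 0. Lengths are in mm, angles in degrees, forces in N, time in s.
With the tool pointing down it reaches from about 400 to 850 mm from the base axis. Payload 4.4 kg.
Tool frame: the origin (TCP) lies at the centre of the arm's flange, where the gripper is bolted on; the fingertips stand 199 mm ahead of it and the grasp point (between the pads) lies 180 mm ahead of it (pinch_z is the z of the grasp point in the tool frame, in mm); z points along the fingers, y is the line along which they close (so a half turn about z gives the same grasp; the last joint's range is limited). The gripper opens to 94 mm and grips with 3 to 60 N. Pads are 16 mm wide; open, the fingers measure 119 mm over their backs; the gripper's body (75 mm by 177 mm) begins 78 mm behind the grasp point.
Start: joints at [62.177, 36.005, 2.206, 86.941, -1.547, 57.084, -1.146], TCP at [264.947, -593.564, 404.678] pointing down, gripper open.
Joint ranges: [-175.42, 175.42], [-21.48, 121.26], [-71.46, 75.88], [10.55, 141.38], [-63.04, 243.04], [13.31, 113.54], [-168.57, 168.57]. Speed limits (degrees/s): [147.25, 147.25, 180, 180, 180, 180, 180].

INTERFACE

Orientations are given as [roll, pitch, yaw] about the fixed x, y, z axes, in that order (R = Rz(yaw) Ry(pitch) Rx(roll)).
In Python, from station import get_obs, get_image, camera_info, hand_in, pinch_z gives the robot as it stands. The module is installed in compiled form; this text tells all that it offers.
- The arm moves only by the shell command python3 -m pendant 'ROWS' [FORCE]. ROWS is JSON, one flat list of numbers, 7 for each row, row after row: the shift along the tool's x, y, z in cm, then the turn, a rotation vector about the tool's x, y, z in rad, then the opening, from 0 (shut) to 1 (fully open). A call has 1 to 8 rows; each row is the pose to reach, as a shift and turn from the pose commanded when the call began, along the tool's axes at that moment; what a row does not reach only later rows make up. A row lasts 1/8 s, in which the tool goes at most 62.5 mm and 10.7 degrees, less where a joint would pass 70% of its speed; a pose out of reach is approached as far as the arm can. A call with a gripper value outside its range is refused whole. The fingers move at their own pace and stop on an object; FORCE is the grip in N (left out, the last holds). Time passes only in rows, so rows that repeat a pose let the fingers close. It gives the time, the measured TCP pose, the force, the opening and the grip force at its end, in the units of the state.
- get_obs(): the state, without advancing time (a new reading comes with each control period).
- get_image(name): name is "side" or "top"; returns the picture (480x640x3 uint8, red, green, blue); there is no depth.
- camera_info(name): a dict with "fovy" (degrees; the focal length in pixels is half the picture's height over the tangent of half this angle, whatever the lens; pixels are square), "cx", "cy" (the principal point, pixels), "camera_from_world" (4x4, takes a point from world to camera coordinates). Camera axes: x right, y down, z forward; pixel columns grow to the right and rows downward; lengths in mm; the calibration is good to about 2 mm. A picture is of the moment at which its call begins. camera_info takes no time and is no camera call.
- hand_in(): hands the job in; it is judged then, once.
The state is a dict: "time_s": time; "joint_positions": joint angles; "joint_vel": joint speeds; "effort": joint torques, N m; "eef_pos": TCP position; "eef_rot": TCP orientation; "ft_force": force on the tool from outside, world axes, zero at the start; "torque": the same for the moment, N m; "opening": finger opening in mm; "grip_force": force on a finger pad.
Only numpy, scipy, OpenCV 4.12 (cv2) and the standard library are available. Lean on these libraries where they do the work, as an engineer would, in place of code of your own. Each camera call takes 0.05 s, during which the arm holds its last target. There are 200 camera calls.

TASK

Pack up the circus: put the three gold-trimmed circus wagons into the wooden tray, each in the compartment lined with felt of its own colour, standing on its wheels on the felt (either way round) and set down gently, not dropped. Leave the plain trailers without gold and the ticket booth standing where they are, undisturbed.

Things in the scene. Friction and masses are not known exactly. Their poses are not given: they have to be found in the camera images.
- wagon_red: Circus wagon, red: red roof with a gold border all round and a gold disc in the middle, gold-barred windows, gold wheels; body 98 mm long (x), 46 wide (y), flat upright sides 12 to 68 mm high (71 over roof trim); 4 fixed non-turning wheels, 24 mm, 52 wide over them. Origin: centre underneath, at wheel-bottom level; z up. Loose, 0.12-0.26 kg; grip across the 46 mm width above the wheels.
- wagon_white: Circus wagon, white: white roof with a gold border all round and a gold disc in the middle, gold-barred windows, gold wheels; body 98 mm long (x), 46 wide (y), flat upright sides 12 to 68 mm high (71 over roof trim); 4 fixed non-turning wheels, 24 mm, 52 wide over them. Origin: centre underneath, at wheel-bottom level; z up. Loose, 0.12-0.26 kg; grip across the 46 mm width above the wheels.
- wagon_blue: Circus wagon, blue: blue roof with a gold border all round and a gold disc in the middle, gold-barred windows, gold wheels; body 98 mm long (x), 46 wide (y), flat upright sides 12 to 68 mm high (71 over roof trim); 4 fixed non-turning wheels, 24 mm, 52 wide over them. Origin: centre underneath, at wheel-bottom level; z up. Loose, 0.12-0.26 kg; grip across the 46 mm width above the wheels.
- trailer_red: Plain goods trailer, red, a look-alike that stays: red roof with three black cross bars and no gold, grey doors, black wheels; body 98 mm long (x), 46 wide (y), flat upright sides 12 to 68 mm high (71 over roof trim); 4 fixed non-turning wheels, 24 mm, 52 wide over them. Origin: centre underneath, at wheel-bottom level; z up. Loose, 0.18 kg.
- trailer_blue: Plain goods trailer, blue, a look-alike that stays: blue roof with three black cross bars and no gold, grey doors, black wheels; body 98 mm long (x), 46 wide (y), flat upright sides 12 to 68 mm high (71 over roof trim); 4 fixed non-turning wheels, 24 mm, 52 wide over them. Origin: centre underneath, at wheel-bottom level; z up. Loose, 0.18 kg.
- ticket_booth: Brown ticket booth with a grey gabled roof that stays, 56 by 56 mm (roof 68 by 76 mm), 83 mm high. Loose, 0.25 kg. Origin: centre of its underside.
- tray: Low wooden transport tray, fixed, 136 mm (x) by 252 mm (y), 28 mm high: floor 6 mm, walls and dividers 6 mm thick, all 28 mm high. Three equal compartments, each 124 mm long (x) by 76 mm wide (y) inside, side by side along y at 82 mm pitch. Origin: centre of its underside, on the table.
- felt_red: Red felt lining on the floor of one compartment of the tray, marking it as the red wagon's; 122 by 74 mm, 3 mm thick, fixed. Origin: centre of its underside (6 mm over the table; a wagon stands on its top, 9 mm over the table). x along the compartment's length, as the tray's.
- felt_white: White felt lining on the floor of one compartment of the tray, marking it as the white wagon's; 122 by 74 mm, 3 mm thick, fixed. Origin: centre of its underside (6 mm over the table; a wagon stands on its top, 9 mm over the table). x along the compartment's length, as the tray's.
- felt_blue: Blue felt lining on the floor of one compartment of the tray, marking it as the blue wagon's; 122 by 74 mm, 3 mm thick, fixed. Origin: centre of its underside (6 mm over the table; a wagon stands on its top, 9 mm over the table). x along the compartment's length, as the tray's.

How it is judged (in metres and radians):
At the end, for the whole second after the job is handed in: Each circus wagon stands upright (within 0.1 rad) on the felt of its own colour (origin within 18 mm of the felt's centre along and across, less than 8 mm above the felt's underside), at rest; the two plain trailers and the ticket booth are upright within 20 mm of where they stood (x of wagon_red in the frame of felt_red between -0.018 and 0.018 m and y of wagon_red in the frame of felt_red between -0.018 and 0.018 m and z of wagon_red in the frame of felt_red below 0.008 m and angle between each of wagon_red, wagon_white, wagon_blue, trailer_red, trailer_blue, ticket_booth's own z axis and vertical below 0.1 rad and linear speed of each of wagon_red, wagon_white, wagon_blue, trailer_red, trailer_blue, ticket_booth below 0.02 m/s and angular speed of each of wagon_red, wagon_white, wagon_blue below 0.2 rad/s and x of wagon_white in the frame of felt_white between -0.018 and 0.018 m and y of wagon_white in the frame of felt_white between -0.018 and 0.018 m and z of wagon_white in the frame of felt_white below 0.008 m and x of wagon_blue in the frame of felt_blue between -0.018 and 0.018 m and y of wagon_blue in the frame of felt_blue between -0.018 and 0.018 m and z of wagon_blue in the frame of felt_blue below 0.008 m and distance of each of trailer_red, trailer_blue, ticket_booth from where it was at the start of the episode below 0.02 m); the robot touches nothing.
It fails at once if a plain trailer or the ticket booth is moved more than 20 mm (distance of any of trailer_red, trailer_blue, ticket_booth from where it was at the start of the episode above 0.02 m).
It fails at once if a wagon is dropped into the tray (faster than 0.5 m/s low over the tray) ((horizontal distance between wagon_red and tray below 0.15 m and z of wagon_red in the frame of tray below 0.035 m and linear speed of wagon_red above 0.5 m/s) or (horizontal distance between wagon_white and tray below 0.15 m and z of wagon_white in the frame of tray below 0.035 m and linear speed of wagon_white above 0.5 m/s) or (horizontal distance between wagon_blue and tray below 0.15 m and z of wagon_blue in the frame of tray below 0.035 m and linear speed of wagon_blue above 0.5 m/s)).
It also fails if it takes over 93 s, if anything falls off the work surface, if the arm or the gripper's body presses on something with over 40 N, if the wrist force passes 120 N, or if a joint passes its speed limit or range.

## Working session

There is one attempt and no reset: what is moved stays moved. The work goes in short steps, Python scripts to look and compute and a shell command to move; the robot and the scene stay as the last step left them, time stands still between calls to the robot, and variables do not carry over. Pictures are saved under pics/ and viewed, at most 14 in all, crops included, and the job is handed in when it is done.

```bash
mkdir -p pics
python3 - <<'E'
from station import *
import cv2
for n in("top","side"):
    cv2.imwrite(f"pics/{n}0.png",get_image(n)[:,:,::-1]); c=camera_info(n); print(n,c)
o=get_obs(); print(o['eef_pos'],o['eef_rot'],o['opening'],o['time_s'],pinch_z)
E
```

```text
top {'fovy': 43.52859896508474, 'cx': 329.18798227903045, 'cy': 233.16401777164077, 'camera_from_world': array([[ 2.19371447e-02, -9.99321994e-01,  2.95687989e-02,
        -4.89634759e+01],
       [-9.93183664e-01, -2.51699002e-02, -1.13809865e-01,
         5.22975932e+02],
       [ 1.14476945e-01, -2.68705845e-02, -9.93062435e-01,
         1.25323790e+03],
       [ 0.00000000e+00,  0.00000000e+00,  0.00000000e+00,
         1.00000000e+00]])}
side {'fovy': 48.86103257736493, 'cx': 316.3962391707551, 'cy': 239.06939973604423, 'camera_from_world': array([[-8.27450428e-01, -5.61217895e-01, -1.89805955e-02,
         4.07588159e+02],
       [-4.07922404e-01,  6.23976136e-01, -6.66523139e-01,
         2.63558615e+02],
       [ 3.85908152e-01, -5.43772246e-01, -7.45242674e-01,
         7.95990794e+02],
       [ 0.00000000e+00,  0.00000000e+00,  0.00000000e+00,
         1.00000000e+00]])}
[ 264.84946601 -593.31120133  403.87582015] [-1.79904661e+02  5.39784921e-04  2.40523571e+01] 94.15466841997261 0.1 180.4
```

View pics/top0.png

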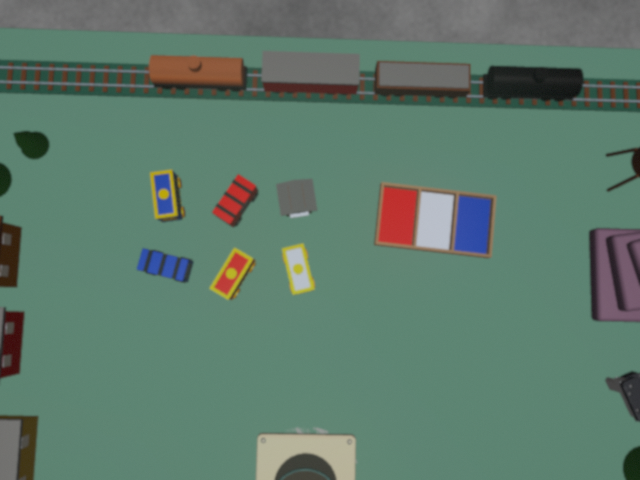

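View pics/side0.png

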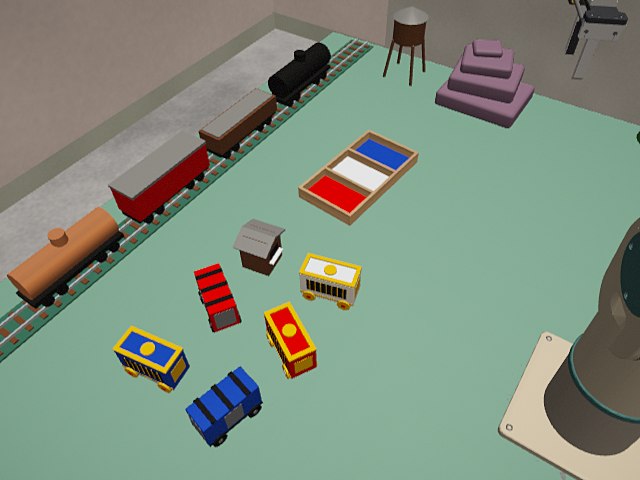

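Top view: gold-trimmed blue wagon (165,194), red (232,273) and white (298,269). Plain trailers: red (235,200) and blue (165,265). Booth (296,197), tray (436,219) with felts red, white, blue from left to right. The side view agrees.

```bash
cat > h.py <<'E'
from station import *
import cv2, numpy as np
def cam(n):
    c=camera_info(n); f=240/np.tan(np.radians(c["fovy"]/2))
    return f,c["cx"],c["cy"],c["camera_from_world"]
def back(n,uv,z):
    f,cx,cy,T=cam(n); R=T[:3,:3]; C=-R.T@T[:3,3]
    uv=np.atleast_2d(uv).astype(float)
    d=np.c_[(uv[:,0]-cx)/f,(uv[:,1]-cy)/f,np.ones(len(uv))]@R
    return (C+d*((z-C[2])/d[:,2])[:,None])[:,:2]
def proj(n,P):
    f,cx,cy,T=cam(n); q=np.atleast_2d(P)@T[:3,:3].T+T[:3,3]
    return np.c_[f*q[:,0]/q[:,2]+cx,f*q[:,1]/q[:,2]+cy]
def masks(im):
    h=cv2.cvtColor(im,cv2.COLOR_RGB2HSV).astype(int); H,S,V=h[...,0],h[...,1],h[...,2]
    return dict(red=((H<8)|(H>172))&(S>150)&(V>90),blue=(H>105)&(H<130)&(S>130)&(V>70),
      white=(S<40)&(V>170),gold=(H>18)&(H<34)&(S>130)&(V>110))
def comps(n,im,box,z,amin):
    out=[]
    for k,m in masks(im).items():
        l,t,r,b=box; mm=np.zeros(m.shape,np.uint8); mm[t:b,l:r]=m[t:b,l:r]
        for c in cv2.findContours(mm,cv2.RETR_EXTERNAL,cv2.CHAIN_APPROX_NONE)[0]:
            if cv2.contourArea(c)<amin: continue
            w=back(n,c[:,0,:],z).astype(np.float32); (x,y),(a,bb),th=cv2.minAreaRect(w)
            if a<bb: a,bb,th=bb,a,th+90
            out.append((k,round(x,1),round(y,1),round(a,1),round(bb,1),round((th+90)%180-90,1),c[:,0].mean(0).round(1)))
    return out
E
python3 - <<'E'
from h import *
for n,bw,bt in(("top",(120,150,330,310),(370,170,500,265)),("side",(100,220,370,450),(290,125,425,225))):
    im=get_image(n)
    for c in comps(n,im,bw,69,60): print(n,*c)
    print('--tray')
    for c in comps(n,im,bt,9,150): print(n,*c)
T=cam("top")[3];print(-T[:3,:3].T@T[:3,3])
im=cv2.resize(cv2.cvtColor(get_image("top"),cv2.COLOR_RGB2BGR)[160:310,125:325],(800,600),interpolation=cv2.INTER_CUBIC);cv2.imwrite("pics/crop.png",im)
E
```

```text
top red 412.0 175.2 32.7 26.7 -28.9 [224.9 283. ]
top red 452.9 152.3 32.1 27.0 -29.5 [236.9 263.1]
top red 551.6 184.6 45.6 14.6 58.9 [223.2 215.2]
top red 573.4 170.7 45.8 23.0 57.7 [230.1 204.9]
top red 599.1 154.9 45.3 22.9 58.8 [238.1 192.8]
top red 620.6 141.9 45.4 13.8 59.3 [245.  182.8]
top blue 437.7 264.2 45.8 17.0 -12.7 [181.6 269.4]
top blue 443.9 290.4 44.3 23.0 -12.9 [168.9 266. ]
top blue 450.8 319.8 45.8 23.3 -12.7 [154.5 262.4]
top blue 456.5 344.3 44.3 14.6 -12.6 [142.6 259.2]
top blue 570.0 306.0 30.7 26.5 6.9 [164.6 204.8]
top blue 616.5 313.8 31.0 26.5 9.2 [162.1 182.2]
top white 444.9 27.6 82.9 30.8 14.9 [297.6 268.5]
top gold 430.3 159.7 97.1 53.8 -29.0 [234.3 274.9]
top gold 444.8 27.3 97.3 48.9 15.3 [297.7 268.6]
top gold 592.3 309.0 99.6 46.6 9.6 [163.5 193.9]
--tray
top red 569.4 -185.4 121.2 73.3 -5.3 [397.4 215.5]
top blue 554.2 -350.6 117.8 68.2 -5.2 [472.3 224.3]
top white 560.8 -266.8 119.4 70.2 -5.0 [434.3 220.3]
side red 381.1 197.0 48.5 27.2 56.6 [301.7 363.7]
side red 433.2 161.6 80.9 29.8 -29.2 [289.1 330.7]
side red 538.4 194.9 51.5 45.9 -32.6 [2
[... 280 characters left out ...]
 307.4 81.3 30.0 9.4 [147.6 348.6]
side white 445.6 25.4 83.1 31.1 14.9 [330.2 269.5]
side white 542.0 51.3 39.0 8.0 -79.0 [275.8 255.5]
side gold 531.0 306.1 35.7 14.1 -80.2 [177.9 368.7]
side gold 380.5 197.2 32.2 15.3 62.7 [303.2 363.8]
side gold 594.5 307.8 99.1 46.1 9.6 [147.9 349.3]
side gold 433.5 162.9 99.1 49.1 -29.2 [288.9 331.5]
side gold 393.7 75.3 35.5 15.5 5.6 [341.3 303.2]
side gold 447.4 90.4 31.2 15.6 5.8 [308.7 294.4]
side gold 439.9 32.8 105.5 62.6 14.8 [335.2 273.1]
--tray
side red 572.6 -194.2 112.3 59.6 -5.3 [337.3 193.6]
side blue 557.8 -359.5 110.2 52.8 -5.5 [381.5 153.7]
side white 565.1 -276.4 113.3 58.9 -5.6 [360.2 173. ]
[ 377.01842495   -2.0917915  1305.51109033]
```

View pics/crop.png

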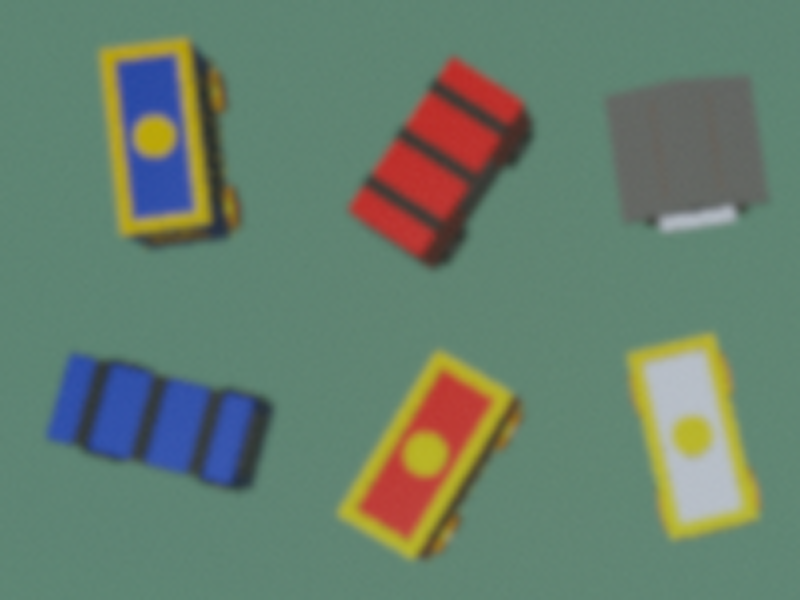

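The crop shows clear roofs. Both cameras agree within about 2 mm: blue wagon (594,309) at 9.5°, red (433,163) at -29°, white (445,26.5) at 15°. The tray yaw is -5.2°. I'm taking blue first.

```bash
cat > d.py <<'E'
import sys,numpy as np
from station import get_obs
from scipy.spatial.transform import Rotation as R
# usage: d.py x y z yaw -> shift (cm) and rotvec in tool axes
x,y,z,a=map(float,sys.argv[1:]); o=get_obs()
r=R.from_euler('xyz',o['eef_rot'],degrees=True); t=R.from_euler('xyz',[180,0,a],degrees=True)
s=r.inv().apply(np.array([x,y,z])-o['eef_pos'])/10; v=(r.inv()*t).as_rotvec()
print('shift',s.round(2),'rot',v.round(3),'n>=',np.ceil(max(np.linalg.norm(s)/6.25,np.linalg.norm(v)/.186)),
 'pos',o['eef_pos'].round(1),o['eef_rot'].round(1),'open',round(o['opening'],1),'grip',round(o['grip_force'],1),'F',o['ft_force'].round(1),'t',o['time_s'])
E
python3 d.py 594 308.7 345 9.5
```

```text
shift [ 66.82 -68.96   5.99] rot [-0.001  0.     0.254] n>= 16.0 pos [ 264.9 -593.4  404.2] [-180.    -0.    24.1] open 93.9 grip 0.0 F [-0.4  0.6 -0.8] t 0.25
```

```bash
python3 -m pendant '[4,-4,0,0,0,0.06,0.8, 8,-8,0,0,0,0.12,0.8, 12,-12.5,0,0,0,0.18,0.8, 16,-16.5,1,0,0,0.254,0.8, 20,-20.5,1,0,0,0.254,0.8, 24,-25,2,0,0,0.254,0.8, 28,-29,2,0,0,0.254,0.8, 32,-33,3,0,0,0.254,0.8]' 20; python3 d.py 594 308.7 345 9.5
```

```text
time_s: 1.25
eef_pos: [423.4, -160.2, 375.2]
eef_rot: [179.9, -0.1, 9.5]
ft_force: [0.1, 0.9, -1.2]
opening: 75.2
grip_force: 0.0
shift [ 24.55 -43.43   3.02] rot [ 0.001 -0.002 -0.   ] n>= 8.0 pos [ 423.4 -160.2  375.2] [ 1.799e+02 -1.000e-01  9.500e+00] open 75.2 grip 0.0 F [ 0.1  0.9 -1.2] t 1.25
```

```bash
python3 -m pendant '[3.3,-5,0.5,0,0,0,0.8, 6.6,-10,1,0,0,0,0.8, 10,-15.5,1.5,0,0,0,0.8, 13.3,-21.5,2,0,0,0,0.8, 16.6,-27.5,2.5,0,0,0,0.8, 20,-33.5,3,0,0,0,0.8, 22.5,-39,3,0,0,0,0.8, 24,-42.5,3,0,0,0,0.8]'; python3 -m pendant '[0,0,0,0,0,0,0.8]'; python3 d.py 594 308.7 231 9.5
```

```text
time_s: 2.25
eef_pos: [589.6, 299.3, 344.4]
eef_rot: [-180.0, -0.0, 9.5]
ft_force: [0.7, 0.2, -0.3]
opening: 75.2
grip_force: 0.0
time_s: 2.38
eef_pos: [588.3, 303.3, 343.9]
eef_rot: [-179.8, -0.0, 10.0]
ft_force: [-0.7, -0.7, 0.4]
opening: 75.5
grip_force: 0.0
shift [ 0.65 -0.39 11.29] rot [-0.004 -0.001  0.008] n>= 2.0 pos [588.3 303.3 343.9] [-179.8   -0.    10. ] open 75.5 grip 0.0 F [-0.7 -0.7  0.4] t 2.375
```

```bash
python3 -m pendant '[0.6,-0.5,0,0,0,0,0.8, 0.6,-0.5,2.5,0,0,0,0.8, 0.6,-0.5,5.5,0,0,0,0.8, 0.6,-0.5,8.5,0,0,0,0.8, 0.6,-0.5,10.5,0,0,0,0.8, 0.6,-0.5,11.3,0,0,0,0.8, 0.6,-0.5,11.3,0,0,0,0.8]'
python3 - <<'E'
from h import *
cv2.imwrite("pics/g1.png",get_image("side")[230:450,60:360,::-1].repeat(2,0).repeat(2,1))
E
python3 d.py 594 308.7 231 9.5
```

```text
time_s: 3.25
eef_pos: [594.6, 302.6, 231.8]
eef_rot: [180.0, -0.0, 9.5]
ft_force: [0.1, -0.2, 0.5]
opening: 75.3
grip_force: 0.0
shift [ 0.02 -0.59  0.14] rot [-0.    -0.001 -0.   ] n>= 1.0 pos [594.8 302.8 232.4] [-1.8e+02 -1.0e-01  9.5e+00] open 75.1 grip 0.0 F [-0.2 -0.   0.4] t 3.3
```

View pics/g1.png

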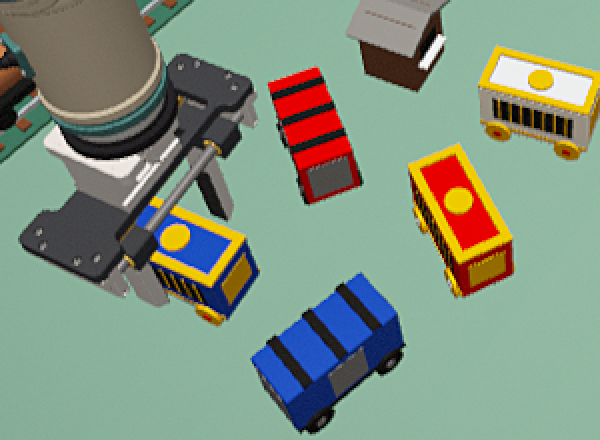

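The fingers straddle the blue wagon and sit about 6 mm short in y. I'll correct that and close.

```bash
python3 -m pendant '[0,-0.6,0,0,0,0,0.8, 0,-0.6,0,0,0,0,0.8, 0,-0.6,0.1,0,0,0,0.4, 0,-0.6,0.1,0,0,0,0.4, 0,-0.6,0.1,0,0,0,0.4, 0,-0.6,0.1,0,0,0,0.4,0,-0.6,0.1,0,0,0,0.4]' 20;python3 -m pendant '[0,0,-0.5,0,0,0,0.4,0,0,-1.5,0,0,0,0.4,0,0,-3.5,0,0,0,0.4,0,0,-6,0,0,0,0.4,0,0,-8.5,0,0,0,0.4,0,0,-10.5,0,0,0,0.4,0,0,-11.5,0,0,0,0.4,0,0,-11.5,0,0,0,0.4]'; python3 d.py 553.5 -348 345 -5.2
```

```text
time_s: 4.18
eef_pos: [593.4, 308.7, 230.7]
eef_rot: [180.0, 0.0, 9.5]
ft_force: [-0.2, -0.5, -0.3]
opening: 45.6
grip_force: 20.0
time_s: 5.18
eef_pos: [593.5, 308.9, 347.0]
eef_rot: [-180.0, -0.1, 9.5]
ft_force: [-0.1, -0.1, -1.6]
opening: 45.9
grip_force: 20.0
shift [-14.79  64.13   0.12] rot [-0.001 -0.002  0.257] n>= 11.0 pos [593.5 308.9 347. ] [-1.8e+02 -1.0e-01  9.5e+00] open 45.9 grip 20.0 F [-0.1 -0.1 -1.6] t 5.175
```

```bash
python3 -m pendant '[-0.4,2,0,0,0,0,0.4,-1.4,6,0,0,0,0.04,0.4,-2.5,11,0,0,0,0.08,0.4,-3.7,16,0,0,0,0.12,0.4,-4.9,21,0,0,0,0.16,0.4,-6,26,0,0,0,0.2,0.4,-7.1,31,0,0,0,0.24,0.4,-8.3,36,0,0,0,0.257,0.4]'; python3 d.py 553.5 -348 345 -5.2
```

```text
time_s: 6.18
eef_pos: [569.6, -63.0, 344.9]
eef_rot: [179.9, 0.1, -5.3]
ft_force: [0.7, -0.1, -0.9]
opening: 45.7
grip_force: 20.0
shift [1.060e+00 2.852e+01 2.000e-02] rot [ 0.001  0.002 -0.003] n>= 5.0 pos [569.6 -63.  344.9] [ 1.799e+02  1.000e-01 -5.300e+00] open 45.7 grip 20.0 F [ 0.7 -0.1 -0.9] t 6.175
```

```bash
python3 -m pendant '[0.2,5,0,0,0,0,0.4,0.4,10,0,0,0,0,0.4,0.6,15,0,0,0,0,0.4,0.8,20,0,0,0,0,0.4,1,24.5,0,0,0,0,0.4,1,27.5,0,0,0,0,0.4,1,28.5,0,0,0,0,0.4,1,28.5,0,0,0,0,0.4]'; python3 -m pendant '[0,0,0,0,0,0,0.4,0,0,0,0,0,0,0.4]';  python3 d.py 553.5 -348 241 -5.2
python3 - <<'E'
from h import *
cv2.imwrite("pics/p1.png",get_image("side")[90:310,260:560,::-1].repeat(2,0).repeat(2,1))
E
```

```text
time_s: 7.18
eef_pos: [554.1, -344.8, 345.0]
eef_rot: [-179.9, 0.1, -5.3]
ft_force: [-0.7, 0.4, -2.1]
opening: 45.9
grip_force: 20.0
time_s: 7.42
eef_pos: [555.5, -343.0, 345.7]
eef_rot: [-180.0, -0.0, -5.1]
ft_force: [-0.2, -0.5, -1.6]
opening: 45.9
grip_force: 20.0
shift [-0.15  0.52 10.47] rot [-0.001 -0.     0.002] n>= 2.0 pos [ 555.5 -343.   345.7] [-180.    -0.    -5.1] open 45.9 grip 20.0 F [-0.2 -0.5 -1.6] t 7.425
```

View pics/p1.png

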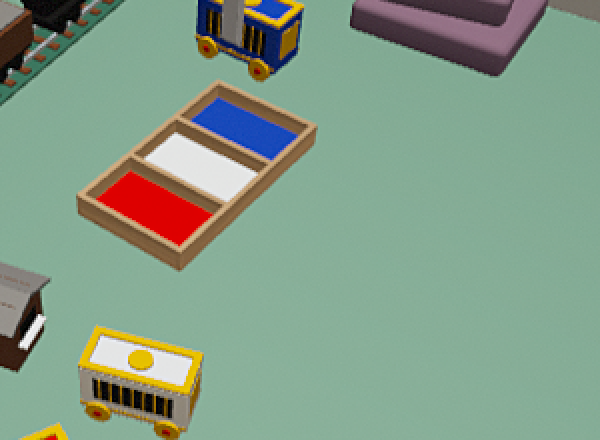

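The blue wagon hangs level above the blue compartment. I'll check the tray from its rim corners, about (299,187), (350,216), (418,153), (369,131).

Run:
```python
from h import *
p=back("side",[(299,187),(350,216),(418,153),(369,131)],28);print(p.round(),p.mean(0))
p=back("top",[(380,183.5),(375.5,245.5),(491,257.5),(496,194.5)],28);print(p.round(),p.mean(0))
```

```text
[[ 637. -150.]
 [ 504. -136.]
 [ 480. -384.]
 [ 612. -394.]] [ 558.43690913 -265.95212331]
[[ 635. -144.]
 [ 500. -136.]
 [ 481. -385.]
 [ 618. -397.]] [ 558.53216533 -265.88095154]
```

```bash
python3 -m pendant '[-0.15,0.5,0,0,0,0,0.4,-0.15,0.5,2,0,0,0,0.4,-0.15,0.5,4,0,0,0,0.4,-0.15,0.5,6,0,0,0,0.4,-0.15,0.5,7.5,0,0,0,0.4,-0.15,0.5,8,0,0,0,0.4,-0.15,0.5,8,0,0,0,0.4]';  python3 d.py 553.5 -348 240 -5.2
```

```text
time_s: 8.35
eef_pos: [553.0, -349.6, 265.7]
eef_rot: [180.0, 0.0, -5.2]
ft_force: [0.1, -0.1, -0.3]
opening: 45.9
grip_force: 20.0
shift [ 0.04 -0.17  2.57] rot [ 0.  0. -0.] n>= 1.0 pos [ 553.  -349.6  265.7] [180.    0.   -5.2] open 45.9 grip 20.0 F [ 0.1 -0.1 -0.3] t 8.35
```

```bash
python3 -m pendant '[-0.2,-0.2,0,0,0,0,0.4,-0.2,-0.2,1,0,0,0,0.4,-0.2,-0.2,1.7,0,0,0,0.4,-0.2,-0.2,2.2,0,0,0,0.4,-0.2,-0.2,2.5,0,0,0,0.4,-0.2,-0.2,2.6,0,0,0,0.4,-0.2,-0.2,2.6,0,0,0,0.4]';  python3 d.py 551 -348 240 -5.2
```

```text
time_s: 9.22
eef_pos: [551.2, -347.4, 239.8]
eef_rot: [180.0, -0.0, -5.2]
ft_force: [0.6, -0.6, -1.3]
opening: 45.8
grip_force: 20.0
shift [-0.02  0.06 -0.02] rot [ 0. -0. -0.] n>= 1.0 pos [ 551.2 -347.4  239.8] [180.   -0.   -5.2] open 45.8 grip 20.0 F [ 0.6 -0.6 -1.3] t 9.225
```

```bash
python3 -m pendant '[0,0,0.05,0,0,0,0.4,0,0,0.1,0,0,0,0.4,0,0,0.1,0,0,0,0.4]'; python3 d.py 551 -348 240 -5.2
```

```text
time_s: 9.6
eef_pos: [551.3, -347.5, 239.6]
eef_rot: [180.0, -0.0, -5.2]
ft_force: [-1.2, -0.2, 4.8]
opening: 46.0
grip_force: 20.0
shift [-0.02  0.06 -0.04] rot [ 0.    -0.001 -0.001] n>= 1.0 pos [ 551.3 -347.5  239.6] [180.   -0.   -5.2] open 46.0 grip 20.0 F [-1.2 -0.2  4.8] t 9.6
```

Contact with the felt. Release, rise, and head for the red wagon.

```bash
python3 -m pendant '[0,0,0,0,0,0,0.62,0,0,0,0,0,0,0.62,0,0,0,0,0,0,0.62,0,0,-2,0,0,0,0.62,0,0,-6,0,0,0,0.62,0,0,-10.5,0,0,0,0.62,0,0,-10.5,0,0,0,0.62]'; python3 -m pendant '[0,0,0,0,0,0,0.8]'; python3 d.py 433 162.8 345 -29.2
python3 - <<'E'
from h import *
cv2.imwrite("pics/p2.png",get_image("side")[90:310,260:560,::-1].repeat(2,0).repeat(2,1))
E
```

```text
time_s: 10.48
eef_pos: [552.3, -348.3, 349.2]
eef_rot: [179.8, -0.5, -5.2]
ft_force: [0.2, 0.6, -0.3]
opening: 58.2
grip_force: 0.0
time_s: 10.6
eef_pos: [550.9, -347.2, 344.3]
eef_rot: [180.0, -0.0, -5.2]
ft_force: [0.3, 0.6, -0.4]
opening: 65.0
grip_force: 0.0
shift [-16.39 -49.71  -0.08] rot [-0.    -0.     0.418] n>= 9.0 pos [ 550.9 -347.2  344.3] [180.   -0.   -5.2] open 65.0 grip 0.0 F [ 0.3  0.6 -0.4] t 10.6
```

View pics/p2.png

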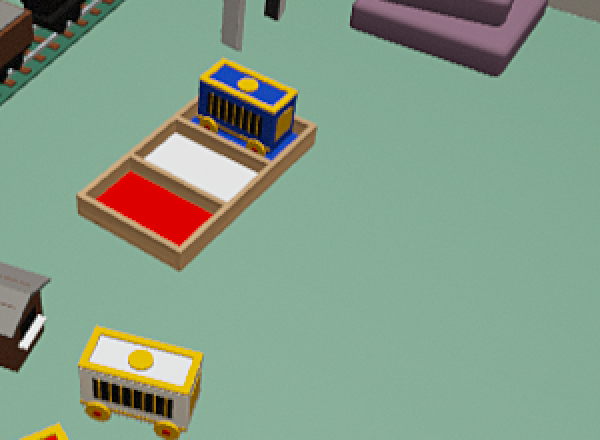

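The blue wagon stands in its compartment at crop (248,105).

```bash
python3 -m pendant '[-1,-3,0,0,0,0.05,0.8,-2.8,-8.5,0,0,0,0.1,0.8,-4.8,-14.5,0,0,0,0.15,0.8,-6.7,-20.5,0,0,0,0.2,0.8,-8.6,-26.5,0,0,0,0.26,0.8,-10.5,-32,0,0,0,0.32,0.8,-12.5,-38,0,0,0,0.38,0.8,-14.2,-43,0,0,0,0.418,0.8]'; python3 -m pendant '[0,0,0,0,0,0,0.8,0,0,0,0,0,0,0.8]'; python3 d.py 433 162.8 345 -29.2
```

```text
time_s: 11.65
eef_pos: [447.7, 96.0, 342.8]
eef_rot: [179.9, 0.1, -29.2]
ft_force: [0.0, -0.1, 0.9]
opening: 75.0
grip_force: 0.0
time_s: 11.9
eef_pos: [448.7, 93.4, 343.1]
eef_rot: [179.9, 0.0, -29.1]
ft_force: [0.6, 0.3, 0.2]
opening: 75.2
grip_force: 0.0
shift [-4.75 -5.29 -0.19] rot [0.002 0.    0.001] n>= 2.0 pos [448.7  93.4 343.1] [179.9   0.  -29.1] open 75.2 grip 0.0 F [0.6 0.3 0.2] t 11.9
```

```bash
python3 -m pendant '[-2.3,-2.6,0,0,0,0,0.8,-4,-4.6,0,0,0,0,0.8,-4.75,-5.3,0.5,0,0,0,0.8,-4.75,-5.3,2.5,0,0,0,0.8,-4.75,-5.3,4,0,0,0,0.8,-4.75,-5.3,4,0,0,0,0.8,-4.75,-5.3,4,0,0,0,0.8]'; python3 d.py 433 162.8 231 -29.2
```

```text
time_s: 12.78
eef_pos: [433.7, 162.2, 303.9]
eef_rot: [180.0, -0.0, -29.3]
ft_force: [-0.1, 0.7, 0.4]
opening: 75.2
grip_force: 0.0
shift [-0.09 -0.02  7.29] rot [ 0.    -0.    -0.001] n>= 2.0 pos [433.7 162.2 303.9] [180.   -0.  -29.3] open 75.2 grip 0.0 F [-0.1  0.7  0.4] t 12.775
```

```bash
python3 -m pendant '[0,0,2.5,0,0,0,0.8,0,0,5,0,0,0,0.8,0,0,6.8,0,0,0,0.8,0,0,7.3,0,0,0,0.8,0,0,7.3,0,0,0,0.8]'; python3 -m pendant '[0,0,0,0,0,0,0.4,0,0,0,0,0,0,0.4,0,0,0,0,0,0,0.4,0,0,0,0,0,0,0.4,0,0,0,0,0,0,0.4]' 20; python3 d.py 433 162.8 231 -29.2
```

```text
time_s: 13.4
eef_pos: [433.6, 163.1, 231.1]
eef_rot: [-180.0, -0.0, -29.2]
ft_force: [0.7, 0.1, -0.4]
opening: 75.0
grip_force: 0.0
time_s: 14.02
eef_pos: [433.2, 163.2, 230.9]
eef_rot: [-180.0, 0.0, -29.2]
ft_force: [-1.7, -1.0, 5.6]
opening: 45.7
grip_force: 20.0
shift [-0.    0.04 -0.01] rot [-0.  0.  0.] n>= 1.0 pos [433.2 163.2 230.9] [-180.     0.   -29.2] open 45.7 grip 20.0 F [-1.7 -1.   5.6] t 14.025
```

```bash
python3 -m pendant '[0,0,-0.5,0,0,0,0.4,0,0,-1.5,0,0,0,0.4,0,0,-3.5,0,0,0,0.4,0,0,-6,0,0,0,0.4,0,0,-8.5,0,0,0,0.4,0,0,-10.5,0,0,0,0.4,0,0,-11.5,0,0,0,0.4,0,0,-11.5,0,0,0,0.4]'; python3 d.py 566 -184.3 345 -5.2
python3 - <<'E'
from h import *
cv2.imwrite("pics/g2.png",get_image("side")[130:430,60:460,::-1])
E
```

```text
time_s: 15.02
eef_pos: [433.3, 163.4, 346.2]
eef_rot: [-179.9, -0.0, -29.2]
ft_force: [-0.9, 0.2, -1.8]
opening: 46.0
grip_force: 20.0
shift [28.53 23.89  0.11] rot [-0.001 -0.001 -0.418] n>= 6.0 pos [433.3 163.4 346.2] [-179.9   -0.   -29.2] open 46.0 grip 20.0 F [-0.9  0.2 -1.8] t 15.025
```

View pics/g2.png

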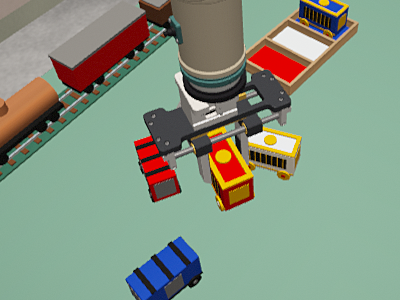

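The red wagon is held level and the trailers have not moved.

```bash
python3 -m pendant '[1.5,1.3,0,0,0,-0.03,0.4,5,4.2,0,0,0,-0.1,0.4,9,7.5,0,0,0,-0.16,0.4,13,10.9,0,0,0,-0.22,0.4,17,14.2,0,0,0,-0.28,0.4,21,17.6,0,0,0,-0.34,0.4,24.5,20.5,0,0,0,-0.39,0.4,27,22.6,0,0,0,-0.418,0.4]'; python3 -m pendant '[0,0,0,0,0,0,0.4,0,0,0,0,0,0,0.4]';python3 d.py 566 -184.3 239.6 -5.2
```

```text
time_s: 16.08
eef_pos: [558.8, -168.2, 344.2]
eef_rot: [180.0, 0.1, -5.3]
ft_force: [0.9, 1.5, -1.7]
opening: 45.8
grip_force: 20.0
time_s: 16.32
eef_pos: [558.3, -164.9, 344.5]
eef_rot: [-179.9, 0.1, -5.2]
ft_force: [0.3, -0.1, -2.4]
opening: 45.7
grip_force: 20.0
shift [ 0.97  1.87 10.49] rot [-0.001  0.003 -0.   ] n>= 2.0 pos [ 558.3 -164.9  344.5] [-1.799e+02  1.000e-01 -5.200e+00] open 45.7 grip 20.0 F [ 0.3 -0.1 -2.4] t 16.325
```

```bash
python3 -m pendant '[0.6,1.2,0,0,0,0,0.4,0.95,1.85,0,0,0,0,0.4,0.95,1.85,2,0,0,0,0.4,0.95,1.85,4.5,0,0,0,0.4,0.95,1.85,6.5,0,0,0,0.4,0.95,1.85,7.8,0,0,0,0.4,0.95,1.85,8,0,0,0,0.4,0.95,1.85,8,0,0,0,0.4]';python3 d.py 566 -184.3 239.6 -5.2
```

```text
time_s: 17.32
eef_pos: [566.9, -185.1, 266.2]
eef_rot: [180.0, -0.1, -5.2]
ft_force: [0.5, 1.0, -0.9]
opening: 45.8
grip_force: 20.0
shift [-0.1  -0.07  2.66] rot [ 0.    -0.001 -0.   ] n>= 1.0 pos [ 566.9 -185.1  266.2] [ 1.8e+02 -1.0e-01 -5.2e+00] open 45.8 grip 20.0 F [ 0.5  1.  -0.9] t 17.325
```

```bash
python3 -m pendant '[-0.1,-0.1,0.5,0,0,0,0.4,-0.1,-0.1,1.2,0,0,0,0.4,-0.1,-0.1,1.8,0,0,0,0.4,-0.1,-0.1,2.3,0,0,0,0.4,-0.1,-0.1,2.5,0,0,0,0.4,-0.1,-0.1,2.6,0,0,0,0.4,-0.1,-0.1,2.65,0,0,0,0.4,-0.1,-0.1,2.65,0,0,0,0.4]';python3 d.py 566 -184.3 239.6 -5.2
```

```text
time_s: 18.32
eef_pos: [565.5, -183.9, 240.0]
eef_rot: [-180.0, 0.0, -5.2]
ft_force: [-1.1, 1.6, 5.0]
opening: 45.9
grip_force: 20.0
shift [0.05 0.03 0.04] rot [-0.     0.    -0.001] n>= 1.0 pos [ 565.5 -183.9  240. ] [-180.     0.    -5.2] open 45.9 grip 20.0 F [-1.1  1.6  5. ] t 18.325
```

Contact. Release and go for the white wagon.

```bash
python3 -m pendant '[0,0,0,0,0,0,0.62,0,0,0,0,0,0,0.62,0,0,0,0,0,0,0.62,0,0,-2,0,0,0,0.62,0,0,-6,0,0,0,0.62,0,0,-10.5,0,0,0,0.62,0,0,-10.5,0,0,0,0.62]'; python3 -m pendant '[0,0,0,0,0,0,0.8,0,0,0,0,0,0,0.8]'; python3 d.py 445.2 26.5 345 15
python3 - <<'E'
from h import *
cv2.imwrite("pics/p3.png",get_image("side")[90:310,260:560,::-1].repeat(2,0).repeat(2,1))
E
```

```text
time_s: 19.2
eef_pos: [566.9, -184.4, 347.6]
eef_rot: [179.9, -0.4, -5.2]
ft_force: [0.2, -0.2, 0.3]
opening: 58.3
grip_force: 0.0
time_s: 19.45
eef_pos: [565.2, -183.7, 342.7]
eef_rot: [-180.0, 0.2, -5.2]
ft_force: [-0.9, 0.1, 0.4]
opening: 73.3
grip_force: 0.0
shift [-13.86 -19.84  -0.18] rot [-0.001  0.003 -0.353] n>= 4.0 pos [ 565.2 -183.7  342.7] [-180.     0.2   -5.2] open 73.3 grip 0.0 F [-0.9  0.1  0.4] t 19.45
```

View pics/p3.png

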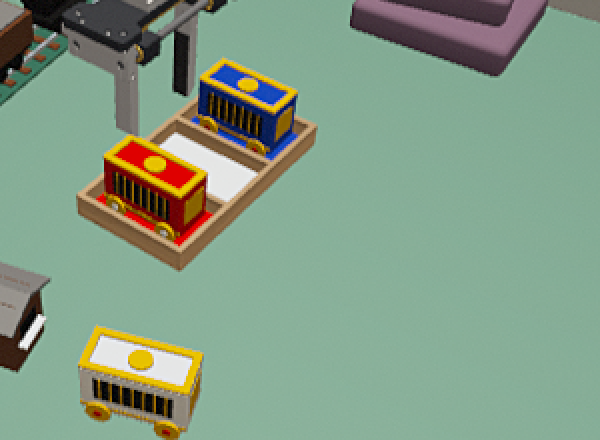

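The red wagon stands in its compartment at crop (155,185), and the white one is untouched at (140,380).

```bash
python3 -m pendant '[-2,-3,0,0,0,-0.06,0.8,-5,-7.2,0,0,0,-0.14,0.8,-8.5,-12.2,0,0,0,-0.22,0.8,-11.5,-16.5,0,0,0,-0.3,0.8,-13.3,-19.1,0,0,0,-0.353,0.8,-13.8,-19.8,0,0,0,-0.353,0.8,-13.8,-19.8,0,0,0,-0.353,0.8,-13.8,-19.8,1,0,0,-0.353,0.8]'; python3 -m pendant '[0,0,1,0,0,0,0.8,0,0,2.5,0,0,0,0.8,0,0,2.5,0,0,0,0.8,0,0,2.5,0,0,0,0.8]'; python3 d.py 445.2 26.5 231 15
```

```text
time_s: 20.5
eef_pos: [447.3, 24.6, 334.1]
eef_rot: [179.9, -0.1, 14.9]
ft_force: [0.7, 0.5, -1.3]
opening: 75.1
grip_force: 0.0
time_s: 21.0
eef_pos: [446.5, 25.5, 309.1]
eef_rot: [180.0, 0.0, 15.0]
ft_force: [0.9, -0.7, -0.6]
opening: 74.9
grip_force: 0.0
shift [-0.1  -0.13  7.81] rot [ 0.     0.    -0.001] n>= 2.0 pos [446.5  25.5 309.1] [180.   0.  15.] open 74.9 grip 0.0 F [ 0.9 -0.7 -0.6] t 21.0
```

```bash
python3 -m pendant '[-0.1,-0.1,2.5,0,0,0,0.8,-0.1,-0.1,5,0,0,0,0.8,-0.1,-0.1,7.2,0,0,0,0.8,-0.1,-0.1,7.8,0,0,0,0.8,-0.1,-0.1,7.8,0,0,0,0.8]'; python3 -m pendant '[0,0,0,0,0,0,0.4,0,0,0,0,0,0,0.4,0,0,0,0,0,0,0.4,0,0,0,0,0,0,0.4,0,0,0,0,0,0,0.4]' 20; python3 d.py 445.2 26.5 231 15
```

```text
time_s: 21.62
eef_pos: [445.3, 26.5, 231.4]
eef_rot: [180.0, -0.0, 15.0]
ft_force: [-0.6, 0.3, 1.0]
opening: 75.5
grip_force: 0.0
time_s: 22.25
eef_pos: [445.2, 26.6, 231.5]
eef_rot: [180.0, -0.0, 15.0]
ft_force: [-0.6, -0.3, 6.0]
opening: 45.5
grip_force: 20.0
shift [-0.01  0.01  0.05] rot [ 0.    -0.001 -0.   ] n>= 1.0 pos [445.2  26.6 231.5] [180.  -0.  15.] open 45.5 grip 20.0 F [-0.6 -0.3  6. ] t 22.25
```

```bash
python3 -m pendant '[0,0,-0.5,0,0,0,0.4,0,0,-1.5,0,0,0,0.4,0,0,-3.5,0,0,0,0.4,0,0,-6,0,0,0,0.4,0,0,-8.5,0,0,0,0.4,0,0,-10.5,0,0,0,0.4,0,0,-11.5,0,0,0,0.4,0,0,-11.5,0,0,0,0.4]'; python3 d.py 558.5 -266 345 -5.2
```

```text
time_s: 23.25
eef_pos: [445.1, 26.6, 346.6]
eef_rot: [180.0, -0.1, 15.0]
ft_force: [-0.5, 0.3, -2.5]
opening: 45.9
grip_force: 20.0
shift [ 3.38 31.2   0.17] rot [-0.    -0.001  0.353] n>= 6.0 pos [445.1  26.6 346.6] [ 1.8e+02 -1.0e-01  1.5e+01] open 45.9 grip 20.0 F [-0.5  0.3 -2.5] t 23.25
```

```bash
python3 -m pendant '[0.15,1.5,0,0,0,0.03,0.4,0.5,5,0,0,0,0.08,0.4,1,9.5,0,0,0,0.14,0.4,1.6,14.5,0,0,0,0.2,0.4,2.1,19.5,0,0,0,0.26,0.4,2.6,24,0,0,0,0.31,0.4,3,27.5,0,0,0,0.353,0.4,3.2,29.5,0,0,0,0.353,0.4]'; python3 -m pendant '[0,0,0,0,0,0,0.4,0,0,0,0,0,0,0.4]';python3 d.py 558.5 -266 240.2 -5.2
python3 - <<'E'
from h import *
cv2.imwrite("pics/p4.png",get_image("side")[90:310,260:560,::-1].repeat(2,0).repeat(2,1))
E
```

```text
time_s: 24.25
eef_pos: [551.9, -253.7, 344.7]
eef_rot: [179.9, 0.1, -5.5]
ft_force: [0.6, 0.4, -3.1]
opening: 46.0
grip_force: 20.0
time_s: 24.5
eef_pos: [551.8, -249.5, 345.2]
eef_rot: [-179.9, 0.1, -5.2]
ft_force: [-0.4, 0.5, -2.7]
opening: 46.0
grip_force: 20.0
shift [ 0.84  1.6  10.5 ] rot [-0.001  0.002 -0.001] n>= 2.0 pos [ 551.8 -249.5  345.2] [-1.799e+02  1.000e-01 -5.200e+00] open 46.0 grip 20.0 F [-0.4  0.5 -2.7] t 24.5
```

View pics/p4.png

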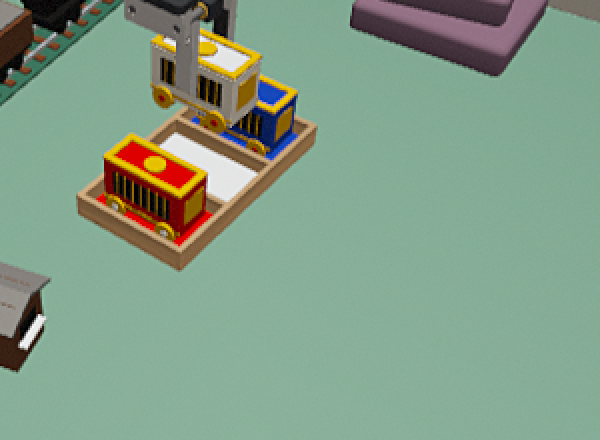

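The white wagon hangs level over the tray. I'll centre it and lower it between the other two.

```bash
python3 -m pendant '[0.5,1,0,0,0,0,0.4,0.8,1.55,0,0,0,0,0.4,0.8,1.55,0.5,0,0,0,0.4,0.8,1.55,2,0,0,0,0.4,0.8,1.55,4,0,0,0,0.4,0.8,1.55,6,0,0,0,0.4,0.8,1.55,7.5,0,0,0,0.4,0.8,1.55,7.8,0,0,0,0.4]';python3 -m pendant '[0,0,0,0,0,0,0.4]'; python3 d.py 558.5 -266 240.2 -5.2
```

```text
time_s: 25.55
eef_pos: [558.4, -265.9, 266.6]
eef_rot: [-179.9, 0.1, -5.2]
ft_force: [0.8, -0.0, -2.4]
opening: 46.0
grip_force: 20.0
time_s: 25.68
eef_pos: [559.0, -266.3, 268.2]
eef_rot: [180.0, -0.0, -5.2]
ft_force: [0.2, -0.2, -2.5]
opening: 46.0
grip_force: 20.0
shift [-0.05 -0.03  2.8 ] rot [ 0. -0. -0.] n>= 1.0 pos [ 559.  -266.3  268.2] [180.   -0.   -5.2] open 46.0 grip 20.0 F [ 0.2 -0.2 -2.5] t 25.675
```

```bash
python3 -m pendant '[0,0,0.5,0,0,0,0.4,0,0,1.2,0,0,0,0.4,0,0,1.8,0,0,0,0.4,0,0,2.3,0,0,0,0.4,0,0,2.55,0,0,0,0.4,0,0,2.7,0,0,0,0.4,0,0,2.8,0,0,0,0.4,0,0,2.8,0,0,0,0.4]';python3 d.py 558.5 -266 240.2 -5.2
```

```text
time_s: 26.68
eef_pos: [558.9, -266.3, 240.6]
eef_rot: [180.0, -0.0, -5.2]
ft_force: [-1.1, 0.1, 1.2]
opening: 45.9
grip_force: 20.0
shift [-0.04 -0.03  0.04] rot [ 0.    -0.    -0.001] n>= 1.0 pos [ 558.9 -266.3  240.6] [180.   -0.   -5.2] open 45.9 grip 20.0 F [-1.1  0.1  1.2] t 26.675
```

```bash
python3 -m pendant '[0,0,0.05,0,0,0,0.4,0,0,0.05,0,0,0,0.4,0,0,0.05,0,0,0,0.62,0,0,0.05,0,0,0,0.62,0,0,0.05,0,0,0,0.62]'; python3 -m pendant '[0,0,-2,0,0,0,0.62,0,0,-5,0,0,0,0.62,0,0,-9,0,0,0,0.62,0,0,-13,0,0,0,0.62,0,0,-17,0,0,0,0.62,0,0,-17,0,0,0,0.62]'; python3 -m pendant '[0,-5,0,0,0,0,0.62,0,-10,0,0,0,0,0.62,0,-15,0,0,0,0,0.62,0,-20,0,0,0,0,0.62,0,-25,0,0,0,0,0.62,0,-28,0,0,0,0,0.62,0,-28,0,0,0,0,0.62]'
python3 - <<'E'
from h import *
a=get_image("top"); b=get_image("side")
cv2.imwrite("pics/f1.png",np.hstack([a[150:310,120:510],b[90:250,260:500]])[:,:,::-1]);
for c in comps("top",a,(120,150,510,310),69,60): print(*c)
for c in comps("side",b,(100,120,430,450),69,300): print(*c)
E
```

```text
time_s: 27.3
eef_pos: [559.0, -266.3, 239.6]
eef_rot: [180.0, -0.0, -5.2]
ft_force: [0.4, -0.2, -0.4]
opening: 58.2
grip_force: 0.0
time_s: 28.05
eef_pos: [559.7, -266.8, 413.1]
eef_rot: [179.9, -0.4, -5.2]
ft_force: [0.6, -0.3, 0.2]
opening: 58.6
grip_force: 0.0
time_s: 28.92
eef_pos: [584.2, 15.6, 408.3]
eef_rot: [-179.9, 0.1, -4.9]
ft_force: [-0.6, 0.8, -0.6]
opening: 58.5
grip_force: 0.0
red 543.6 -181.2 32.6 27.0 -5.9 [399.3 223.7]
red 551.4 184.5 45.0 14.9 58.9 [223. 215.]
red 573.4 170.7 45.8 23.0 57.7 [230.1 204.9]
red 590.7 -185.5 31.3 27.0 -3.7 [401.6 201.2]
red 560.3 -177.0 115.9 70.4 -5.2 [397.4 219.5]
red 598.8 154.8 45.8 23.1 57.6 [238.1 192.7]
red 625.4 150.2 26.3 13.9 57.6 [241.  180.6]
blue 437.8 264.3 45.8 17.3 -12.7 [181.6 269.4]
blue 443.9 290.4 44.3 23.5 -12.2 [168.9 266. ]
blue 450.5 319.7 46.2 23.6 -12.7 [154.6 262.3]
blue 456.3 344.3 44.8 14.6 -12.6 [142.5 259.5]
blue 528.6 -346.2 30.1 25.9 -3.7 [478.1 232.7]
blue 576.8 -350.7 29.6 25.4 -0.5 [480.  209.5]
blue 546.0 -333.8 111.8 63.5 -5.3 [463.6 230.2]
white 559.7 -266.6 83.2 30.7 -5.2 [440.  216.8]
white 552.3 -253.8 114.8 66.8 -4.4 [425.7 226.6]
gold 553.3 -348.8 102.9 49.5 -5.1 [479.4 221.2]
gold 559.8 -267.0 103.7 50.8 -4.8 [440.4 216.6]
gold 567.0 -179.5 104.4 54.0 -5.2 [398.3 212.6]
red 538.4 194.9 51.4 46.0 -32.4 [223.2 313.9]
red 546.6 -166.8 138.9 85.6 -14.4 [336.4 188.8]
red 834.8 12.5 227.1 117.3 73.4 [161.2 185.4]
blue 437.9 308.5 101.6 66.0 76.9 [224.7 403.3]
gold 570.4 -202.5 101.0 68.0 -5.3 [340.  171.7]
gold 563.6 -283.7 100.9 61.4 -5.7 [362.3 150.7]
gold 556.9 -359.6 100.7 48.1 -5.6 [384.  132.4]
```

View pics/f1.png

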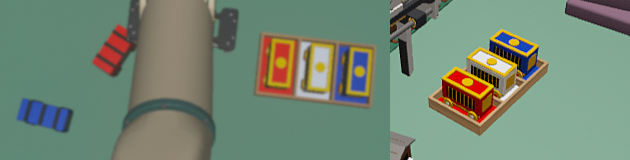

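All three wagons stand within a few mm of their felt centres, and both trailers measure the same as at the start. Handing in.

```bash
python3 -m pendant '[0,0,0,0,0,0,0.62,0,0,0,0,0,0,0.62,0,0,0,0,0,0,0.62]'; python3 -c "from station import *; print(hand_in())"
```

```text
time_s: 29.4
eef_pos: [584.4, 11.7, 409.7]
eef_rot: [180.0, -0.0, -5.3]
ft_force: [-0.0, -1.2, 0.1]
opening: 58.5
grip_force: 0.0
the job is handed in; nothing more can be done
None
```

The job is handed in at about 29 s: the red, white and blue circus wagons stand on their own felts, the trailers measured unmoved, the booth was never approached, and no verdict came back.

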